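# Set the telescoping magnifier boom to its marked reach and hold it

## Robot

A 6-joint arm with a two-finger parallel gripper is mounted at the origin on a cart in front of the work surface, level with it; the furniture and walls round the work are solid. World frame = base frame: x ahead of the robot, y to its left, z up, the work surface at z = 0. Lengths are in m, angles in rad, forces in N, time in s.
With the tool pointing down it reaches from about 0.35 to 0.725 m from the base axis. Payload 4.3 kg.
Tool frame: the origin (TCP) lies at the very end of the fingers, on their centre line; the grasp point (between the pads) lies 19 mm behind it; z points along the fingers, y is the line along which they close (so a half turn about z gives the same grasp; the last joint's range is limited). The gripper opens to 85 mm and grips with 20 to 120 N. Pads are 22 mm wide; open, the fingers measure 114 mm over their backs; the gripper's body (76 mm by 85 mm) begins 54 mm behind the grasp point. The pads swing forward as they close: fully open they stand 13 mm farther back than shut.
Start: joints at [-1.375, 0.377, 0.081, 1.274, 0, 1.46], TCP at [0.173, -0.548, 0.231] pointing down, gripper open.
Joint ranges: [-2.72, 2.72], [-0.84, 1.66], [-1.02, 1.22], [-1.77, 2.12], [-1.37, 1.28], [-3.14, 3.14]. Speed limits (rad/s): [2.57, 2.57, 3.14, 3.14, 3.14, 3.14].

## Interface

Orientations are given as a 3x3 rotation matrix whose columns are the frame's x, y, z axes.
In Python, from plant import get_state, grab_frame, close_job, find_in, cut_out gives the robot as it stands.
- The arm moves only by the tool drive_tool, never from a script. Its argument "plan" is a list of rows, each an object with "xyz": the shift along the world's x, y, z in cm, a list of three; "turn": the turn about the world's z in rad. In form: [{"xyz": [tx, ty, tz], "turn": turn}, ...]. A call has 1 to 12 rows; each row shifts and turns the commanded pose from where the row before left it; what a row does not reach is not made up. A row lasts 1/10 s, in which the tool goes at most 50 mm and 8.59 degrees, less where a joint would pass 70% of its speed; a pose out of reach is approached as far as the arm can. A call with a gripper value outside its range is refused whole. "jaw" is the opening, from 0 (shut) to 1 (fully open), set as the call begins (left out, the last holds). The fingers move at their own pace and stop on an object; "grip_force" is the grip in N (left out, the last holds). Time passes only in rows, so rows that do not move let the fingers close. It gives the time, the measured TCP pose, the force, the opening and the grip force at its end, in the units of the state.
- get_state(): the state, without advancing time (a new reading comes with each control period).
- grab_frame(name): name is "scene" or "side" or "wrist"; returns a dict with "img" (420x560x3 uint8, red, green, blue), "range_z" (420x560 float32, m along the optical axis (not along the pixel's ray), 0 where there is no reading), "fx", "fy", "cx", "cy" (pixels), "xyz" and "attitude" of the camera in the world. Camera axes: x right, y up, looking along -z (the intrinsics and any distortion apply to the point x, -y, -z); pixel columns grow to the right and rows downward; lengths in m; the calibration is good to about 2 mm. A picture is of the moment at which its call begins.
- close_job(): hands the job in; it is judged then, once.
Trained networks look in a picture, given as the dict that the camera call returned (one of the last four; its "shot" number tells which), for a name from the list of things; names that differ only in an ending like _2 or _b are one class to them, and where a whole thing is asked for, a point or a joint stands for the part that bears it (a point fixed in the world has none). Each returns a list of dicts, best first, with "conf" (0 to 1); they miss things now and then, are a little off and sometimes report something else, mostly with a low value. They report only what shows in the picture. A call takes as long as a camera call.
- find_in(target, picture): "location" ([x, y, z] in m, in world coordinates, good to about 4 mm: the middle of the surface that is visible of it).
- cut_out(target, picture): "mask" (420x560 bool, what is visible of it).
The state is a dict: "t": time; "qpos": joint angles; "qvel": joint speeds; "joint_torque": joint torques, N m; "position": TCP position; "orientation": TCP orientation; "contact_force": force on the tool from outside, world axes, zero at the start; "wrist_torque": the same for the moment, N m; "finger_gap": opening from 0.0 (shut) to 1.0 (fully open); "gripper_force": force on a finger pad.
Only numpy, scipy, OpenCV 4.12 (cv2) and the standard library are available. Lean on these libraries where they do the work, as an engineer would, in place of code of your own. Each camera call takes 0.05 s, during which the arm holds its last target. There are 200 camera calls.

## Task

Set the reach of the bench magnifier: gently pinch the black grip head so that its orange lock button goes in (the plastic is thin: a light squeeze, never more than about 50 N on the button), then draw the boom out of its sleeve until the yellow pointer lines up with the tip of the red clip on the ruler. A spring pulls the boom back home, so finish while still holding it there, pinched with the button in; leave the mug, adapter, spool and tin where they are.

Things in the scene. Friction and masses are not known exactly. Their poses are not given: they have to be found in the camera images.
- magnifier_stand: Bench magnifier stand, fixed: grey base plate 110 x 120 x 14 mm, steel post, level white square sleeve 22 x 22 x 160 mm, axis 92.5 mm above the worktop. Origin on the worktop below the sleeve's mouth. +y: the way the boom extends (robot's left at yaw 0); +x: away from the robot; z up. A small steel catch at the mouth holds the latch rod of the button.
- grip_point (a point): Centre of the black grip head at the boom's end, moves with it; axes as the stand's. Head: 32 mm thick (x; 40 mm with the button out, 34 mm pressed), 60 mm long (y), 45 mm high (z), to be pinched across x from above. Boom home: 45 mm in +y from the stand's origin, 92.5 mm above the worktop.
- lens_center (a point): Centre of the round magnifier lens in front of the head: 74 mm outer diameter, 10 mm thick, level; 84 mm in +y from the grip point, moves with the boom.
- ruler_zero (a point): On the top of the aluminium ruler, at its first tick: ruler 18 mm wide, 295 mm long, top 30 mm above the worktop, parallel to the boom 55 mm to its -x side (robot side), a tick every 10 mm, a long one every 50 mm. The pointer is at this tick when the boom is home. Fixed to the stand.
- button_face (a point): Centre of the outer face of the orange lock button, 24 mm (y) x 20 mm (z), in the middle of the head's -x side (robot side), 24 mm from the grip point when out. Axes as the stand's; it is pressed towards +x.
- lock_button (a joint): Travel of the lock button in m: 0 = out (locked), 0.006 = fully pressed. The spring takes about 3 N to start and 8 N to press fully; pressed more than 0.004 the tooth clears the catch and the boom can slide. With the button out the boom is locked in its home position. It springs out when released.
- boom (a joint): Extension of the boom in m: 0 = home (start), at most 0.155, growing along the stand's +y. A spring pulls it home with 2.5 N at 0 to 4 N at 0.15; besides there is light friction and damping of 12 N per m/s. Let go, it slides back.
- pointer_tip (a point): Lower tip of the yellow pointer, 3 mm wide, on the front end of the head: 36 mm in +y, 43 mm in -x and 56.5 mm below the grip point; moves with the boom just beside the ruler, 36 mm above the worktop. Axes as the stand's.
- clip_tip (a point): Upper end of the 3 mm wide tip of the red clip (12 mm long) on the ruler, 46 mm in -x from the boom's axis, 50 mm above the worktop; it stands at the wanted mark. The boom is set when pointer_tip and clip_tip have the same place along the stand's y axis. Axes as the stand's.
- mark_clip (a joint): Place of the red clip along the ruler in m = the wanted boom extension (60 to 140 mm). Stiff: it keeps its place unless pushed with some 6 N.
- board_vice: Small black circuit board holder with a green board, 56 x 168 x 34 mm, fixed on the worktop below the lens's path, long side along the boom. Origin centre of underside.
- mug: Yellow mug, 82 x 110 x 94 mm, bystander, right of the stand. Origin on its underside.
- power_adapter: Black power adapter, 46 x 102 x 28 mm, bystander. Origin centre of underside.
- spool: Solder wire spool with blue flanges, 55 mm diameter, 34 mm high, bystander. Origin centre of underside.
- round_tin: Round grey tin, 52 mm diameter, 19 mm high, bystander. Origin centre of underside.

How it is judged:
On the way, in this order (a step that is already met when the one before it is completed fails the run):
1. the lock button is pinched in while the boom is still home (value of joint lock_button above 0.004 m and value of joint boom below 0.01 m and contact force between the fingers and lock_button above 3 N), for 0.1 s.
2. the boom is drawn out to the red clip's mark, with the button pinched (y of pointer_tip in the frame of clip_tip between -0.004 and 0.004 m and contact force between the fingers and lock_button above 3 N), for 0.3 s.
At the end, for the whole second after the job is handed in: The yellow pointer stands within 4 mm of the red clip's tip along the ruler, at rest (under 10 mm/s), and the fingers still hold the head with the lock button pressed in more than 4 mm (over 3 N on the button) (all of step 2 and value of joint lock_button above 0.004 m and velocity of joint boom between -0.01 and 0.01 m/s and value of joint mark_clip above 0.055 m); the arm keeps its last pose, push and grip.
It fails at once if the lock button is squeezed with more than 60 N (contact force between the fingers and lock_button above 60 N).
It fails at once if the red clip is pushed off its mark (distance of clip_tip from where it was at the start of the episode above 0.003 m).
It fails at once if the mug, adapter, spool or tin is moved more than 20 mm (distance of any of mug, power_adapter, spool, round_tin from where it was at the start of the episode above 0.02 m).
It also fails if it takes over 38 s, if anything falls off the work surface, if the arm or the gripper's body presses on something with over 40 N, if the wrist force passes 120 N, or if a joint passes its speed limit or range.

## Working session

There is one attempt and no reset: what is moved stays moved. The work goes in short steps, Python scripts to look and compute and a tool call to move; the robot and the scene stay as the last step left them, time stands still between calls to the robot, and variables do not carry over. Pictures are saved under pics/ and viewed, at most 10 in all, crops included, and the job is handed in when it is done.

Besides the shell and the picture viewer there is one more tool, called after "Emit:" by a JSON object that holds its "op" and its "data". drive_tool: Moves the arm, as the interface text tells. Its arguments: {"type":"object","properties":{"plan":{"type":"array"},"jaw":{"type":"number"},"grip_force":{"type":"number"}},"required":["plan"]}

```bash
mkdir -p pics; cat > h.py <<'E'
import numpy as np, cv2
from plant import get_state, grab_frame, close_job, find_in, cut_out
def pts(f,mask):
    v,u=np.nonzero(mask&(f["range_z"]>0)); z=f["range_z"][v,u]
    c=np.stack([(u-f["cx"])/f["fx"]*z,-(v-f["cy"])/f["fy"]*z,-z],1)
    return c@np.array(f["attitude"]).T+np.array(f["xyz"])
def save(f,n): cv2.imwrite(f"pics/{n}.png",f["img"][:,:,::-1])
E
python3 - <<'E'
from h import *
s=get_state();print(s["t"],s["position"],s["orientation"])
for n in ("scene","side"):
    f=grab_frame(n);save(f,n+"1");print(n,f["xyz"],[k for k in f])
    for t in ("grip_point","button_face","lens_center","pointer_tip","clip_tip","ruler_zero","magnifier_stand","mug","power_adapter","spool","round_tin","board_vice"):
        r=find_in(t,f);print(t,[(np.round(x["location"],3),round(x["conf"],2)) for x in r[:2]])
E
```

```text
0.0 [ 0.17299555 -0.54766629  0.23033731] [[ 9.53612578e-01  3.01036413e-01 -3.60136538e-04]
 [ 3.01036502e-01 -9.53610400e-01  2.05669937e-03]
 [ 2.75711455e-04 -2.06970863e-03 -9.99997820e-01]]
scene [-0.45844666 -0.48618971  1.10821255] ['img', 'range_z', 'fx', 'fy', 'cx', 'cy', 'xyz', 'attitude', 'shot']
grip_point [(array([0.536, 0.025, 0.099]), 0.95)]
button_face [(array([ 0.525, -0.022,  0.095]), 0.62)]
lens_center [(array([0.53 , 0.023, 0.094]), 0.89)]
pointer_tip [(array([0.53 , 0.029, 0.095]), 0.72)]
clip_tip []
ruler_zero []
magnifier_stand [(array([ 0.533, -0.097,  0.047]), 0.78)]
mug [(array([ 0.373, -0.409,  0.062]), 0.92)]
power_adapter [(array([ 0.573, -0.438,  0.027]), 0.87)]
spool [(array([0.524, 0.332, 0.026]), 0.61)]
round_tin [(array([0.593, 0.515, 0.022]), 0.47)]
board_vice [(array([0.538, 0.122, 0.018]), 0.49)]
side [-0.43641695  1.14873901  1.61095679] ['img', 'range_z', 'fx', 'fy', 'cx', 'cy', 'xyz', 'attitude', 'shot']
grip_point [(array([0.533, 0.036, 0.092]), 0.69), (array([ 0.533, -0.044,  0.066]), 0.68)]
button_face []
lens_center [(array([0.53 , 0.033, 0.093]), 0.76)]
pointer_tip [(array([0.537, 0.036, 0.092]), 0.76)]
clip_tip []
ruler_zero [(array([ 0.533, -0.049,  0.066]), 0.61)]
magnifier_stand [(array([ 0.528, -0.049,  0.071]), 0.66)]
mug []
power_adapter [(array([ 0.578, -0.426,  0.032]), 0.66)]
spool [(array([0.53 , 0.344, 0.036]), 0.65), (array([0.529, 0.031, 0.093]), 0.41)]
round_tin [(array([0.602, 0.522, 0.024]), 0.55)]
board_vice [(array([0.541, 0.165, 0.028]), 0.63)]
```

View pics/scene1.png

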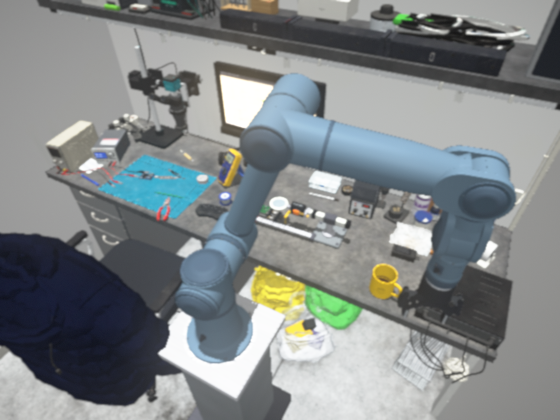

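```bash
python3 - <<'E'
from h import *
for n in ("scene","side"):
    f=grab_frame(n);hsv=cv2.cvtColor(f["img"],cv2.COLOR_RGB2HSV).astype(int);H,S,V=[hsv[...,i] for i in range(3)]
    for nm,m in (("red",((H<5)|(H>174))&(S>150)&(V>70)),("orange",(H>6)&(H<18)&(S>150)&(V>100)),("yellow",(H>22)&(H<34)&(S>130)&(V>100))):
        p=pts(f,m);p=p[(abs(p[:,0]-.5)<.12)&(p[:,1]>-.15)&(p[:,1]<.3)&(p[:,2]<.2)]
        print(n,nm,len(p),len(p) and (p.min(0).round(3),np.median(p,0).round(3),p.max(0).round(3)))
    r=cut_out("grip_point",f)
    if r:
        p=pts(f,r[0]["mask"]);t=p[(p[:,2]>.095)&(p[:,2]<.14)]
        print(len(p),np.percentile(p,[2,50,98],axis=0).round(3),"top",np.percentile(t,[2,50,98],axis=0).round(3))
        t=t[abs(t[:,2]-.115)<.006]; 
        if len(t)>9: print(len(t),t.min(0).round(3),t.max(0).round(3),cv2.minAreaRect((t[:,:2]*1000).astype(np.float32)))
    # white sleeve
    p=pts(f,(S<40)&(V>150));p=p[(abs(p[:,0]-.53)<.06)&(p[:,1]>-.25)&(p[:,1]<.06)&(abs(p[:,2]-.1035)<.006)]
    if len(p)>20: print("sleeve",len(p),cv2.minAreaRect((p[:,:2]*1000).astype(np.float32)))
E
```

```text
scene red 0 0
scene orange 24 (array([ 0.517, -0.023,  0.087]), array([ 0.523, -0.012,  0.098]), array([ 0.531, -0.001,  0.104]))
scene yellow 1520 (array([ 0.417, -0.122, -0.663]), array([ 0.51 ,  0.083, -0.5  ]), array([0.62 , 0.26 , 0.086]))
423 [[ 0.507 -0.037 -0.004]
 [ 0.537  0.048  0.095]
 [ 0.654  0.116  0.118]] top [[ 0.507 -0.038  0.095]
 [ 0.536  0.007  0.101]
 [ 0.57   0.103  0.119]]
79 [ 0.525 -0.039  0.109] [0.559 0.019 0.121] ((541.5628662109375, -9.904729843139648), (33.5396728515625, 57.32877731323242), 4.084268569946289)
sleeve 153 ((544.829345703125, -75.52719116210938), (50.37138748168945, 267.22357177734375), 3.8791308403015137)
side red 2 (array([0.467, 0.151, 0.025]), array([0.468, 0.153, 0.029]), array([0.469, 0.154, 0.033]))
side orange 17 (array([ 0.514, -0.02 ,  0.088]), array([ 0.52 , -0.008,  0.1  ]), array([0.53 , 0.004, 0.107]))
side yellow 942 (array([ 0.438, -0.126, -0.692]), array([ 0.491,  0.154, -0.564]), array([0.557, 0.237, 0.086]))
441 [[ 0.499 -0.05  -0.006]
 [ 0.532  0.025  0.094]
 [ 0.604  0.107  0.118]] top [[ 0.502 -0.038  0.095]
 [ 0.531  0.015  0.103]
 [ 0.561  0.106  0.12 ]]
69 [ 0.507 -0.037  0.109] [0.554 0.024 0.12 ] ((529.9353637695312, -6.616188049316406), (46.090572357177734, 62.15314483642578), 5.011599063873291)
sleeve 94 ((532.1641235351562, -75.99838256835938), (51.74726867675781, 270.3053894042969), 1.9195914268493652)
```

The scene picture is too coarse: the stand sits behind the arm's forearm, around (300,215), and the mug is at (385,282). The head measures about (0.54, -0.01) and the clip about y = 0.15. I'll move closer and use the wrist camera.

Emit:
{"op": "drive_tool", "data": {"plan": [{"xyz": [2.5,4.2,0.5],"turn": 0.105},{"xyz": [2.5,4.2,0.5],"turn": 0.105},{"xyz": [2.5,4.2,0.5],"turn": 0.105},{"xyz": [2.5,4.2,0.5],"turn": 0.105},{"xyz": [2.5,4.2,0.5],"turn": 0.105},{"xyz": [2.5,4.2,0.5],"turn": 0.105},{"xyz": [2.5,4.2,0.5],"turn": 0.105},{"xyz": [2.5,4.2,0.5],"turn": 0.105},{"xyz": [2.5,4.2,0.5],"turn": 0.105},{"xyz": [2.5,4.2,0.5],"turn": 0.105},{"xyz": [2.5,4.2,0.5],"turn": 0.105},{"xyz": [2.5,4.2,0.5],"turn": 0.105}], "jaw": 1, "grip_force": 20}}

```text
t: 2.7
position: [0.4739, -0.0424, 0.2919]
orientation: [[0.0, 1.0, 0.001], [1.0, -0.0, -0.0], [-0.0, 0.001, -1.0]]
contact_force: [1.1, -0.9, -0.4]
finger_gap: 0.998
gripper_force: 0.0
```

```bash
cat > m.py <<'E'
from h import *
import sys
s=get_state();print(s["t"],np.round(s["position"],4),np.round(s["orientation"],3).tolist())
f=grab_frame("wrist");save(f,sys.argv[1]);print(f["xyz"],np.round(f["attitude"],2).tolist())
hsv=cv2.cvtColor(f["img"],cv2.COLOR_RGB2HSV).astype(int);H,S,V=[hsv[...,i] for i in range(3)]
for nm,m in (("red",((H<5)|(H>174))&(S>150)&(V>70)),("orange",(H>6)&(H<18)&(S>150)&(V>100)),("yellow",(H>22)&(H<34)&(S>130)&(V>100))):
    p=pts(f,m);p=p[(p[:,2]>0)&(p[:,2]<.2)]
    print(nm,len(p),len(p) and np.percentile(p,[1,50,99],axis=0).round(4).tolist())
for t in ("clip_tip","pointer_tip","grip_point","button_face","lens_center"):
    r=find_in(t,f);print(t,[(np.round(x["location"],4),round(x["conf"],2)) for x in r[:2]])
for z0,nm in ((.115,"head"),(.1035,"sleeve")):
    p=pts(f,np.ones(H.shape,bool));p=p[(abs(p[:,2]-z0)<.004)&(abs(p[:,0]-.535)<.07)&((p[:,1]<-.05) if nm=="sleeve" else (abs(p[:,1])<.06))]
    if len(p)>20: print(nm,len(p),np.percentile(p,[1,50,99],axis=0).round(4).tolist(),cv2.minAreaRect((p[:,:2]*1000).astype(np.float32)))
E
python3 m.py w1
```

```text
2.7 [ 0.4739 -0.0424  0.2919] [[0.0, 1.0, 0.001], [1.0, -0.0, -0.0], [-0.0, 0.001, -1.0]]
[0.47317229 0.04047081 0.43480625] [[1.0, 0.0, -0.0], [-0.0, 0.95, 0.32], [0.0, -0.32, 0.95]]
red 64 [[0.7069, -0.2478, 0.0683], [0.7083, -0.2381, 0.0729], [0.7098, -0.2286, 0.0783]]
orange 236 [[0.5205, -0.0227, 0.0926], [0.5238, -0.0093, 0.1021], [0.5282, 0.0023, 0.104]]
yellow 817 [[0.3609, -0.3882, 0.0088], [0.4058, -0.369, 0.0412], [0.5358, 0.0289, 0.0807]]
clip_tip []
pointer_tip [(array([0.5394, 0.0595, 0.0945]), 0.57)]
grip_point [(array([0.5388, 0.0545, 0.0942]), 0.59)]
button_face [(array([ 0.525 , -0.0148,  0.1025]), 0.82)]
lens_center [(array([0.541 , 0.0571, 0.0981]), 0.88)]
head 2299 [[0.5287, -0.0368, 0.1113], [0.5434, -0.0067, 0.1151], [0.5598, 0.0203, 0.1187]] ((544.6488037109375, -8.42201042175293), (31.81911849975586, 59.75361251831055), 3.1814351081848145)
sleeve 2767 [[0.5245, -0.2207, 0.1002], [0.5499, -0.1091, 0.1044], [0.5675, -0.0508, 0.1074]] ((550.4566040039062, -134.81703186035156), (41.555450439453125, 176.74423217773438), 8.56879997253418)
```

View pics/w1.png

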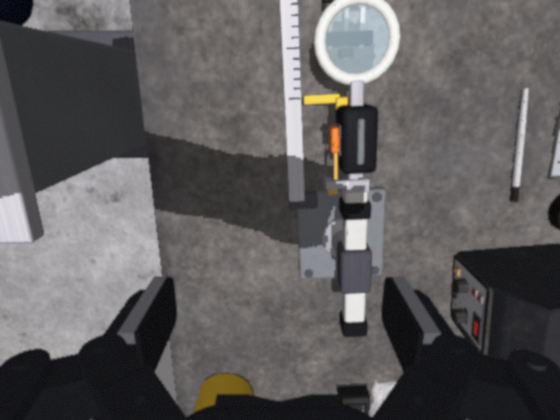

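The wrist view shows the head at (357,138) and the orange button at (335,138). The pointer runs from (340,100) to (305,100) beside the ruler, and the clip is above the top of the frame. I'll shift toward +y to see it.

Emit:
{"op": "drive_tool", "data": {"plan": [{"xyz": [1.5,4,-1],"turn": 0},{"xyz": [1.5,4,-1],"turn": 0},{"xyz": [0,0,0],"turn": 0}]}}

```text
t: 3.3
position: [0.5029, 0.0373, 0.2698]
orientation: [[0.004, 1.0, -0.002], [1.0, -0.004, 0.002], [0.002, -0.002, -1.0]]
contact_force: [0.0, -0.4, -1.0]
finger_gap: 1.002
gripper_force: 0.0
```

```bash
cat >> m.py <<'E'
def ln(nm,p):
    x=np.polyfit(p[:,1],p[:,0],1);print(nm,len(p),"yaw",-np.arctan(x[0]),"x at y0",x[1])
a=pts(f,(S<60)&(V>120))
def mid(nm,p):
    q=[]
    for y in np.arange(-.25,.3,.01):
        k=p[abs(p[:,1]-y)<.005]
        if len(k)>15: q.append([(np.percentile(k[:,0],3)+np.percentile(k[:,0],97))/2,y])
    if len(q)>3: ln(nm,np.array(q));print(np.round(q,3).tolist()[::3])
mid("ruler",a[(abs(a[:,2]-.03)<.008)&(abs(a[:,0]-.485)<.03)])
mid("sleeve",a[(abs(a[:,2]-.1035)<.005)&(abs(a[:,0]-.545)<.03)&(a[:,1]<-.055)])
E
python3 m.py w2
```

```text
3.3 [0.5029 0.0373 0.2698] [[0.004, 1.0, -0.002], [1.0, -0.004, 0.002], [0.002, -0.002, -1.0]]
[0.50293571 0.11991184 0.41286922] [[1.0, 0.0, 0.0], [-0.0, 0.95, 0.32], [-0.0, -0.32, 0.95]]
red 272 [[0.4698, 0.1476, 0.0309], [0.4813, 0.1528, 0.0343], [0.4928, 0.158, 0.0507]]
orange 182 [[0.5214, -0.0229, 0.092], [0.5243, -0.0072, 0.1022], [0.5282, 0.0027, 0.1042]]
yellow 18 [[0.5004, 0.0201, 0.0741], [0.5257, 0.0249, 0.0772], [0.5364, 0.029, 0.0806]]
clip_tip [(array([0.4847, 0.154 , 0.0319]), 0.73)]
pointer_tip [(array([0.541 , 0.0638, 0.095 ]), 0.83)]
grip_point [(array([0.5406, 0.0553, 0.0958]), 0.74), (array([0.4829, 0.1552, 0.0317]), 0.66)]
button_face [(array([ 0.5225, -0.0085,  0.1013]), 0.88)]
lens_center [(array([0.5408, 0.0576, 0.099 ]), 0.69)]
head 2045 [[0.529, -0.0361, 0.1112], [0.544, -0.0056, 0.1151], [0.56, 0.0209, 0.1187]] ((544.7836303710938, -7.909021377563477), (31.862733840942383, 59.12742233276367), 3.1904044151306152)
sleeve 2101 [[0.5229, -0.2011, 0.1005], [0.5495, -0.0998, 0.1043], [0.5677, -0.0506, 0.1074]] ((550.2837524414062, -125.94117736816406), (41.30175018310547, 160.1953887939453), 9.337614059448242)
ruler 21 yaw 0.05157287247247315 x at y0 0.4889697180573464
[[0.494, -0.1], [0.492, -0.07], [0.487, 0.05], [0.485, 0.08], [0.484, 0.11], [0.482, 0.14], [0.48, 0.17]]
sleeve 10 yaw 0.029886133738741 x at y0 0.5482692371274316
[[0.555, -0.2], [0.554, -0.17], [0.55, -0.1], [0.552, -0.06]]
```

View pics/w2.png

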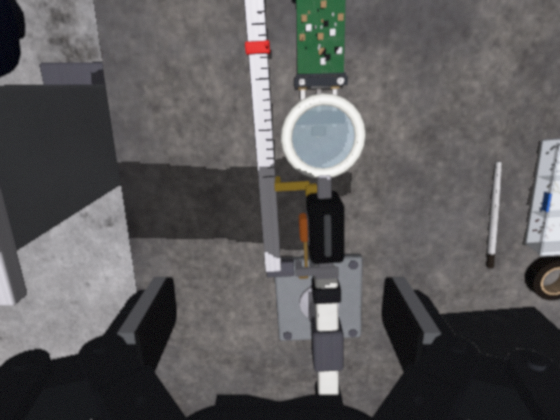

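The clip is at about (257,47) and the head at (325,227). The ruler's tilt gives a stand yaw of about 0.05 rad and an extension of about 128 mm. Next I'll line up over the head and descend.

Emit:
{"op": "drive_tool", "data": {"plan": [{"xyz": [1.0,-1.1,-2.5],"turn": 0.013},{"xyz": [1.0,-1.1,-2.5],"turn": 0.013},{"xyz": [1.0,-1.2,-2.5],"turn": 0.013},{"xyz": [1.1,-1.1,-2.5],"turn": 0.013},{"xyz": [0,0,0],"turn": 0},{"xyz": [0,0,0],"turn": 0}]}}

```text
t: 4.2
position: [0.5435, -0.0101, 0.1715]
orientation: [[-0.045, 0.999, -0.001], [0.999, 0.045, 0.0], [0.0, -0.001, -1.0]]
contact_force: [0.3, -0.6, -0.2]
finger_gap: 1.001
gripper_force: 0.0
```

```bash
python3 m.py w3
```

```text
4.2 [ 0.5435 -0.0101  0.1715] [[-0.045, 0.999, -0.001], [0.999, 0.045, 0.0], [0.0, -0.001, -1.0]]
[0.53929327 0.07257011 0.31450368] [[1.0, -0.04, -0.01], [0.05, 0.95, 0.32], [-0.0, -0.32, 0.95]]
red 0 0
orange 388 [[0.5213, -0.0209, 0.0908], [0.5247, -0.0075, 0.1024], [0.528, 0.0024, 0.1041]]
yellow 541 [[0.4986, 0.0206, 0.0742], [0.5174, 0.0254, 0.076], [0.5361, 0.0294, 0.0809]]
clip_tip [(array([0.5515, 0.1295, 0.0281]), 0.18)]
pointer_tip [(array([0.5421, 0.0613, 0.0959]), 0.98)]
grip_point [(array([0.5414, 0.059 , 0.0951]), 0.84)]
button_face [(array([ 0.5275, -0.0093,  0.1017]), 0.71), (array([0.5416, 0.0595, 0.0946]), 0.45)]
lens_center [(array([0.5417, 0.0646, 0.0981]), 0.84)]
head 4645 [[0.5293, -0.0359, 0.1114], [0.5447, -0.005, 0.1152], [0.5605, 0.0207, 0.1187]] ((544.9673461914062, -7.911251068115234), (31.68203353881836, 59.12057113647461), 2.912158966064453)
sleeve 3182 [[0.5213, -0.1384, 0.1006], [0.5485, -0.0829, 0.1046], [0.5668, -0.0505, 0.1074]] ((546.9238891601562, -96.56591033935547), (40.383384704589844, 102.23749542236328), 11.239603042602539)
ruler 13 yaw 0.04956486847354693 x at y0 0.48911159429166173
[[0.49, 0.0], [0.488, 0.03], [0.486, 0.06], [0.485, 0.09], [0.483, 0.12]]
sleeve 6 yaw 0.05382773899061397 x at y0 0.544665403792122
[[0.551, -0.12], [0.55, -0.09]]
```

View pics/w3.png

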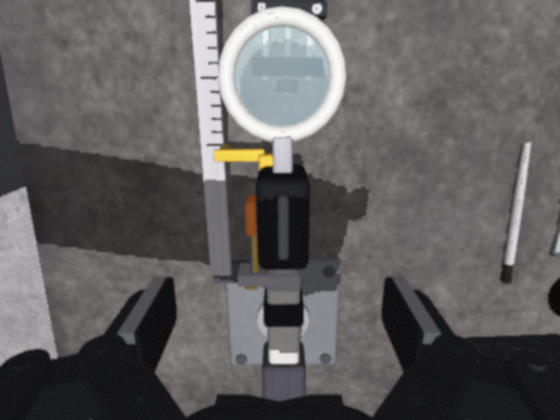

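The head (283,217) lies midway between the fingers with the button at (250,217), and its centre is again (0.545, -0.008). Now I'll descend.

Emit:
{"op": "drive_tool", "data": {"plan": [{"xyz": [0.05,0.2,-2.5],"turn": 0.005},{"xyz": [0,0,-2.5],"turn": 0},{"xyz": [0,0,-2.5],"turn": 0},{"xyz": [0,0,-1.5],"turn": 0},{"xyz": [0,0,-0.9],"turn": 0},{"xyz": [0,0,0],"turn": 0},{"xyz": [0,0,0],"turn": 0}]}}

```text
t: 5.2
position: [0.5452, -0.0073, 0.0732]
orientation: [[-0.052, 0.999, 0.001], [0.999, 0.052, -0.0], [-0.0, 0.001, -1.0]]
contact_force: [-0.6, -0.4, 0.0]
finger_gap: 0.999
gripper_force: 0.0
```

Emit:
{"op": "drive_tool", "data": {"plan": [{"xyz": [0,0,0],"turn": 0},{"xyz": [0,0,0],"turn": 0},{"xyz": [0,0,0],"turn": 0}], "jaw": 0.6, "grip_force": 20}}

```text
t: 5.5
position: [0.5452, -0.0074, 0.073]
orientation: [[-0.052, 0.999, 0.001], [0.999, 0.052, -0.0], [-0.0, 0.001, -1.0]]
contact_force: [-0.4, 0.4, 0.5]
finger_gap: 0.602
gripper_force: 0.0
```

Emit:
{"op": "drive_tool", "data": {"plan": [{"xyz": [-0.1,0,0],"turn": 0},{"xyz": [0,0,0],"turn": 0},{"xyz": [0,0,0],"turn": 0}], "jaw": 0.48}}

```text
t: 5.8
position: [0.5426, -0.0074, 0.0722]
orientation: [[-0.052, 0.999, -0.002], [0.999, 0.052, -0.0], [-0.0, -0.002, -1.0]]
contact_force: [-4.3, 0.6, 2.1]
finger_gap: 0.481
gripper_force: 1.8
```

Emit:
{"op": "drive_tool", "data": {"plan": [{"xyz": [0,0,0],"turn": 0},{"xyz": [0,0,0],"turn": 0},{"xyz": [0,0,0],"turn": 0},{"xyz": [0,0,0],"turn": 0},{"xyz": [0,0,0],"turn": 0}], "jaw": 0.36, "grip_force": 20}}

```text
t: 6.3
position: [0.5448, -0.0073, 0.0727]
orientation: [[-0.052, 0.999, 0.002], [0.999, 0.052, 0.0], [0.0, 0.002, -1.0]]
contact_force: [3.7, 0.5, 1.7]
finger_gap: 0.393
gripper_force: 28.2
```

Opening 0.393 is about 33 mm, so the button is in at a light grip. Now I'll draw the boom out.

Emit:
{"op": "drive_tool", "data": {"plan": [{"xyz": [-0.03,0.5,0],"turn": 0},{"xyz": [-0.05,1,0],"turn": 0},{"xyz": [-0.05,1,0],"turn": 0},{"xyz": [-0.05,1,0],"turn": 0},{"xyz": [-0.05,1,0],"turn": 0},{"xyz": [-0.05,1,0],"turn": 0},{"xyz": [-0.05,1,0],"turn": 0},{"xyz": [-0.06,1,0],"turn": 0},{"xyz": [-0.06,1,0],"turn": 0},{"xyz": [-0.06,1,0],"turn": 0},{"xyz": [-0.06,1,0],"turn": 0},{"xyz": [0,0,0],"turn": 0}]}}

```text
t: 7.5
position: [0.5392, 0.0976, 0.0727]
orientation: [[-0.052, 0.999, 0.003], [0.999, 0.052, -0.002], [-0.002, 0.002, -1.0]]
contact_force: [5.0, -1.8, 1.7]
finger_gap: 0.391
gripper_force: 28.3
```

```bash
python3 m.py w4 | head -12; python3 - <<'E'
import cv2
i=cv2.imread("pics/w4.png")[:300,60:360];cv2.imwrite("pics/w4c.png",cv2.resize(i,(600,600),interpolation=2))
E
```

```text
7.5 [0.5392 0.0976 0.0727] [[-0.052, 0.999, 0.003], [0.999, 0.052, -0.002], [-0.002, 0.002, -1.0]]
[0.53385498 0.18058085 0.21558672] [[1.0, -0.05, -0.02], [0.05, 0.94, 0.32], [0.0, -0.32, 0.95]]
red 745 [[0.4701, 0.1477, 0.0327], [0.4783, 0.1534, 0.0343], [0.4912, 0.1585, 0.0507]]
orange 0 0
yellow 1389 [[0.4928, 0.1258, 0.0735], [0.511, 0.1304, 0.076], [0.5302, 0.1342, 0.0808]]
clip_tip [(array([0.4795, 0.1549, 0.0279]), 0.62), (array([0.5375, 0.1675, 0.0942]), 0.52)]
pointer_tip [(array([0.5371, 0.1704, 0.0939]), 0.64)]
grip_point [(array([0.5347, 0.1666, 0.0945]), 0.79)]
button_face []
lens_center [(array([0.5385, 0.1706, 0.0981]), 0.68)]
ruler 11 yaw 0.08850982946366844 x at y0 0.4927933695685451
[[0.484, 0.1], [0.482, 0.13], [0.477, 0.16], [0.476, 0.19]]
```

View pics/w4c.png

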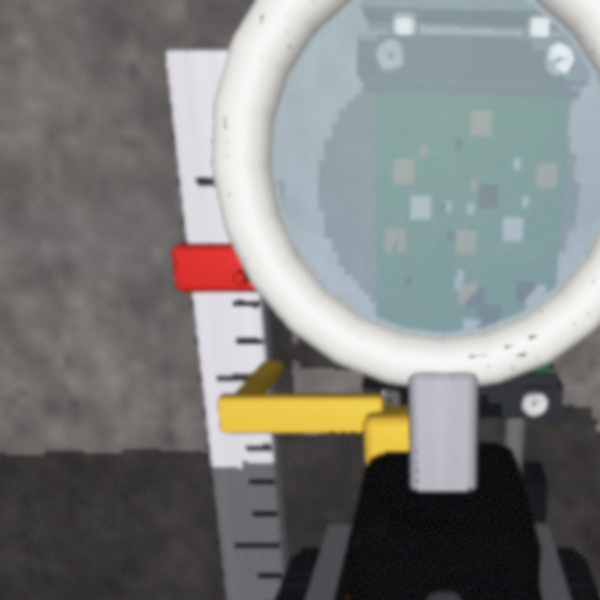

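The clip shows at crop (210,267), and the pointer bar at (300,413) with its blade at (265,378). The remaining gap is about 25 mm, so I'll advance 22 mm and measure the tips directly.

Emit:
{"op": "drive_tool", "data": {"plan": [{"xyz": [-0.05,0.8,0],"turn": 0},{"xyz": [-0.04,0.8,0],"turn": 0},{"xyz": [-0.03,0.6,0],"turn": 0},{"xyz": [0,0,0],"turn": 0},{"xyz": [0,0,0],"turn": 0}]}}

```text
t: 8.3
position: [0.5381, 0.1188, 0.0728]
orientation: [[-0.051, 0.999, 0.003], [0.999, 0.051, -0.002], [-0.002, 0.002, -1.0]]
contact_force: [4.9, -2.7, 1.2]
finger_gap: 0.39
gripper_force: 28.3
```

```bash
cat > g.py <<'E'
from h import *
import sys
u=np.array([-.051,.9987])
f=grab_frame("wrist");save(f,sys.argv[1])
hsv=cv2.cvtColor(f["img"],cv2.COLOR_RGB2HSV).astype(int);H,S,V=[hsv[...,i] for i in range(3)]
def rep(n,p):
    if len(p): a=p[:,:2]@u;print(n,len(p),"along",np.percentile(a,[1,25,50,75,99]).round(4),"x",np.percentile(p[:,0],[2,98]).round(3),"z",np.percentile(p[:,2],[2,98]).round(3))
r=pts(f,((H<5)|(H>174))&(S>150)&(V>50));r=r[(r[:,2]>.02)&(r[:,2]<.06)]
y=pts(f,(H>20)&(H<34)&(S>130)&(V>40));y=y[(y[:,2]>.03)&(y[:,2]<.09)&(abs(y[:,0]-.5)<.05)]
rep("red low",r[r[:,2]<.038]);rep("red tip",r[r[:,2]>.042]);rep("yel bar",y[y[:,2]>.07]);rep("yel blade",y[y[:,2]<.065])
cv2.imwrite(f"pics/{sys.argv[1]}c.png",cv2.resize(f["img"][150:300,100:300,::-1],(800,600),interpolation=2))
E
python3 g.py w5
```

```text
red low 891 along [0.1239 0.1273 0.1299 0.1322 0.1343] x [0.471 0.493] z [0.024 0.036]
red tip 59 along [0.1279 0.1289 0.1295 0.1298 0.1303] x [0.489 0.492] z [0.042 0.051]
yel bar 1988 along [0.1185 0.1236 0.1258 0.1277 0.1299] x [0.492 0.529] z [0.074 0.081]
yel blade 167 along [0.1142 0.1265 0.127  0.1272 0.1275] x [0.492 0.511] z [0.036 0.064]
```

View pics/w5c.png

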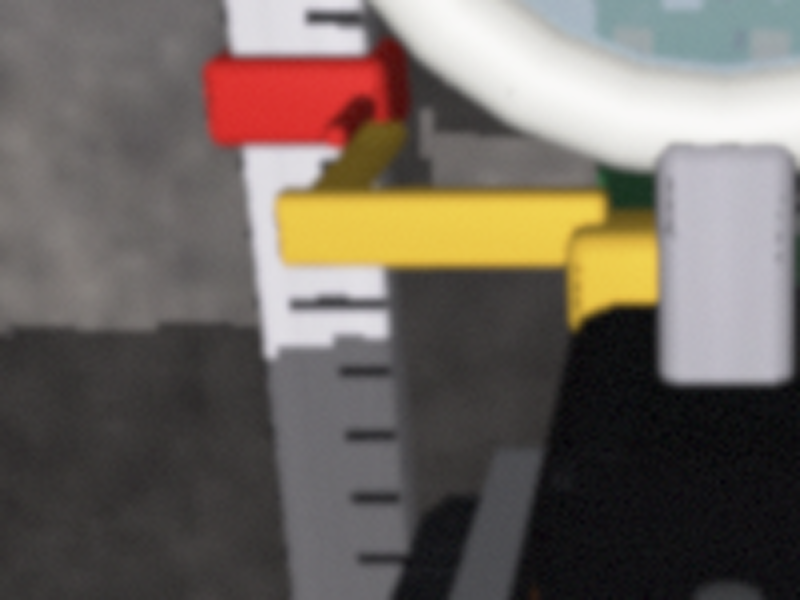

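The clip (300,100) sits just ahead of the pointer blade, whose lower tip is near (385,135). Both +y faces put the remaining gap at about 2.8 mm.

Emit:
{"op": "drive_tool", "data": {"plan": [{"xyz": [0,0.15,0],"turn": 0},{"xyz": [-0.02,0.13,0],"turn": 0},{"xyz": [0,0,0],"turn": 0},{"xyz": [0,0,0],"turn": 0},{"xyz": [0,0,0],"turn": 0},{"xyz": [0,0,0],"turn": 0},{"xyz": [0,0,0],"turn": 0},{"xyz": [0,0,0],"turn": 0}]}}

```text
t: 9.15
position: [0.5379, 0.1213, 0.0728]
orientation: [[-0.051, 0.999, 0.003], [0.999, 0.051, -0.002], [-0.003, 0.003, -1.0]]
contact_force: [5.4, -3.0, 0.2]
finger_gap: 0.391
gripper_force: 28.3
```

```bash
python3 g.py w6
```

```text
red low 843 along [0.1236 0.1274 0.1301 0.1323 0.1343] x [0.47  0.493] z [0.024 0.036]
red tip 30 along [0.1281 0.1294 0.1298 0.13   0.1303] x [0.489 0.491] z [0.043 0.05 ]
yel bar 1982 along [0.1211 0.1261 0.1283 0.1303 0.1323] x [0.492 0.529] z [0.074 0.081]
yel blade 157 along [0.1171 0.1292 0.1295 0.1297 0.13  ] x [0.492 0.496] z [0.04  0.063]
```

View pics/w6c.png

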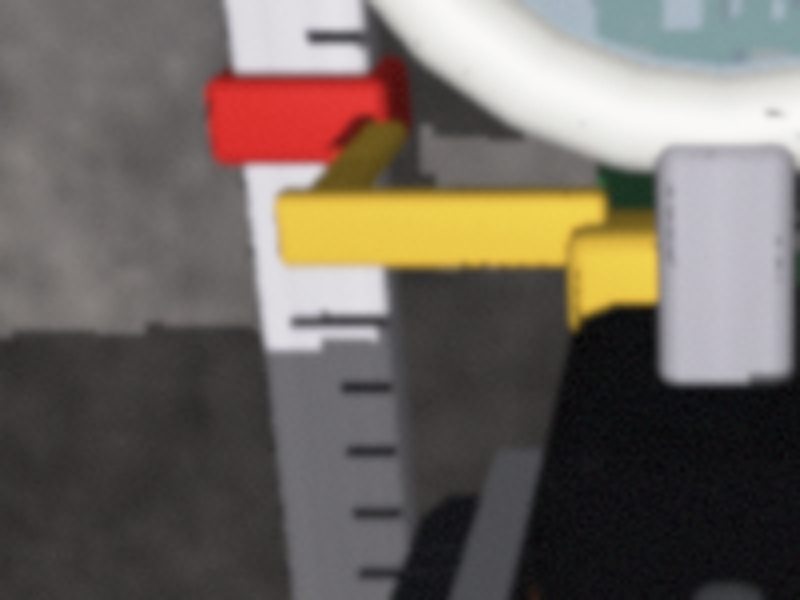

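The faces now agree to under 1 mm (0.1297 and 0.1299), the clip is unmoved, and the hold is steady. I'll hand it in.

```bash
python3 -c "
from plant import *
print(close_job())"
```

```text
the job is handed in; nothing more can be done
None
```

I pinched the lock button in, drew the boom out about 128 mm, and handed in the job with the yellow pointer within about 1 mm of the red clip's tip by my last wrist-camera measurement; the judging result was not reported back.

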